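Close a pump's filter hatch and lock its two quarter-turn fasteners

ROBOT

A 6-joint arm with a two-finger parallel gripper is mounted at the origin on a cart in front of the work surface, level with it; the furniture and walls round the work are solid. World frame = base frame: x ahead of the robot, y to its left, z up, the work surface at z = 0. Lengths are in m, angles in rad, forces in N, time in s.
With the tool pointing down it reaches from about 0.375 to 0.9 m from the base axis. Payload 3.1 kg.
Tool frame: the origin (TCP) lies where the fingers leave the gripper's body, on its centre line; the fingertips stand 70 mm ahead of it and the grasp point (between the pads) lies 51 mm ahead of it (robot.tip_reach is the distance from the TCP to the fingertips, in m); z points along the fingers, y is the line along which they close (so a half turn about z gives the same grasp; the last joint's range is limited). The gripper opens to 87 mm and grips with 3 to 60 N. Pads are 19 mm wide; open, the fingers measure 117 mm over their backs; the gripper's body (75 mm by 190 mm) begins 51 mm behind the grasp point.
Start: joints at [-1.393, 0.527, 1.433, -0, 1.181, -0.178], TCP at [0.218, -0.586, 0.292] pointing down, gripper open.
Joint ranges: [-3.08, 3.08], [-0.75, 2.2], [0.22, 2.44], [-1.43, 4.57], [0, 2.65], [-2.85, 2.85]. Speed limits (rad/s): [2.79, 2.79, 3.14, 3.14, 3.14, 3.14].

INTERFACE

Orientations are given as a unit quaternion [x, y, z, w].
In Python, from rig import robot gives the robot as it stands.
- The arm moves only by the tool carry_out, never from a script. Its argument "rows" is a list that holds one entry, the list of rows, each a list of 6 numbers: the shift along the tool's x, y, z in mm, then the turn, a rotation vector about the tool's x, y, z in units of 8 degrees (1.0 is 8 degrees). A call has 1 to 20 rows; each row is the pose to reach, as a shift and turn from the pose commanded when the call began, along the tool's axes at that moment; what a row does not reach only later rows make up. A row lasts 1/10 s, in which the tool goes at most 50 mm and 8.59 degrees, less where a joint would pass 70% of its speed; a pose out of reach is approached as far as the arm can. A call with a gripper value outside its range is refused whole. "fingers" is the opening, from 0 (shut) to 1 (fully open), set as the call begins (left out, the last holds). The fingers move at their own pace and stop on an object; "grip_force" is the grip in N (left out, the last holds). Time passes only in rows, so rows that repeat a pose let the fingers close. It gives the time, the measured TCP pose, the force and the opening at its end, in the units of the state.
- robot.get_obs(): the state, without advancing time (a new reading comes with each control period).
- robot.camera(name): name is "side" or "top" or "wrist"; returns a dict with "color" (420x560x3 uint8, red, green, blue), "depth" (420x560 float32, m along the optical axis (not along the pixel's ray), 0 where there is no reading), "K" (3x3 intrinsics, pixels), "D" ([k1, k2, p1, p2, k3] as OpenCV has them; the pictures are not rectified), "camera_from_world" (4x4, takes a point from world to camera coordinates). Camera axes: x right, y down, z forward; pixel columns grow to the right and rows downward; lengths in m; the calibration is good to about 2 mm. A picture is of the moment at which its call begins.
- robot.hand_in(): hands the job in, once; it reports no verdict.
The state is a dict: "time": time; "q": joint angles; "joint_velocities": joint speeds; "joint_torque": joint torques, N m; "position": TCP position; "tool_rot": TCP orientation; "ft_force": force on the tool from outside, world axes, zero at the start; "moment": the same for the moment, N m; "grip_width": finger opening in m.
Only numpy, scipy, OpenCV 4.12 (cv2) and the standard library are available. Lean on these libraries where they do the work, as an engineer would, in place of code of your own. Each camera call takes 0.05 s, during which the arm holds its last target. There are 200 camera calls.

TASK

The filter of the bench air pump has been changed and its hatch still stands open: push the hatch down with the fingertips, then at each of its two quarter-turn fasteners set the fingertips in the slot, press the hatch down there and turn the fastener a quarter turn clockwise to its stop, so that both are locked and the hatch stays down by itself. Only push, press and turn: do not lift the hatch, and leave the beaker, vial and jar beside the pump standing where they are.

Things in the scene. Friction and masses are not known exactly. Their poses are not given: they have to be found in the camera images.
- pump: Bench air pump, fixed: light painted housing 180 mm deep (its x), 240 wide (y), 85 high on rubber feet; louvres, gauge and rocker on its front face, open filter bay in its top. Origin: centre of the underside, on the worktop. Its x points from the front face (towards the robot) to the back, y to its left, z up.
- hatch (a joint): Opening angle of the hatch, rad: 0 = fully down on its seal; grows as the front edge rises. Starts at 0.45 to 0.65. The hinge has friction and keeps it where it is left (2 to 3 N near the front edge moves it). Pushed down and let go, it springs back to about 0.11 on two spring plungers under the middle of its front edge. Locked, it stands at 0.01 to 0.02.
- hatch_hinge (a point): Middle of the hatch hinge, at the back of the pump (pump x +70, z +88 mm), on the hatch's underside. The hatch is a stiff painted plate 4 mm thick and 210 mm wide (pump y) that reaches 155 mm forward from here. This frame turns with the hatch: its -x points along the plate to the front edge, z out of its upper face.
- hatch_front_edge (a point): Middle of the front edge of the hatch's upper face, between the two fasteners, 155 mm from the hinge. A flat strip 44 mm wide, free of collars, runs back from here; pushing down on it 10 to 60 mm behind the edge closes the hatch. From its rest on the springs this edge goes down a further 17 mm.
- fastener_left (a joint): Turn of the left fastener (pump's +y side), rad: 0 = unlocked, slot along the pump's x (front to back); grows clockwise seen from above to a stop at 1.571 = locked, slot along the pump's y (parallel to the hatch's front edge). Starts at 0 to 0.25. Turns easily (0.03 Nm; about 0.06 Nm past the keeper with the hatch pressed, up to 0.3 if it must draw the hatch down) and stays where it is left.
- fastener_right (a joint): Turn of the right fastener (pump's -y side), rad; like fastener_left in every way, also clockwise to lock.
- slot_left (a point): Centre of the slot floor of the left fastener, on its axis, 114 mm in front of the hinge, 62 mm left of the pump's middle; x along the slot, z up. Round metal head, 60 mm across, with a straight dark-floored slot right across it, 26 mm wide and 12 mm deep between two raised lands; floor 5 mm above the hatch plate, 97 mm above the worktop when the hatch is fully down.
- slot_right (a point): Centre of the slot floor of the right fastener, 62 mm right of the pump's middle, otherwise like slot_left. A fixed black collar (63 mm inside, 80 mm outside diameter) surrounds each head and ends 2.5 mm below the top of its lands, so the slot takes closed fingertips up to 55 mm long from above.
- keeper_left (a point): Steel keeper on the front rail's inner side, 15 mm in front of the left fastener's axis. The fastener's cam tongue (pointing to the pump's right at 0, to the front when locked) must pass under it from about 0.7 on, which it does surely with the hatch pressed below 0.04 rad; else it strikes the keeper and stops: turn back a little, press further, turn on.
- keeper_right (a point): The same keeper for the right fastener. Past about 1.3 rad the tongue drops into a seat and holds the hatch down. Pressing the hatch down in a slot from its rest on the springs takes about 5 N at first and 11 N fully down; for the second fastener a light press is enough, as the first already holds the hatch.
- small_beaker: Small beaker, 49 mm wide and 56 mm high, standing loose beside the pump; to be left alone. Origin: centre of its foot.
- tall_vial: Capped sample vial, 26 mm wide and 58 mm high, standing loose beside the pump; to be left alone. Origin: centre of its foot.
- lidded_jar: Jar with a black screw lid, 68 mm wide and 106 mm high, standing loose beside the pump; to be left alone. Origin: centre of its foot.

How it is judged:
On the way, in this order (a step that is already met when the one before it is completed fails the run):
1. the hatch has been pushed down to its spring plungers or further (value of joint hatch below 0.15 rad), for 0.1 s.
2. one fastener, either of them, has been turned to its locked position by the fingers at its slot, with the hatch down (((value of joint fastener_left above 1.4 rad and value of joint hatch below 0.03 rad and contact force between the fingers and fastener_left above 0.3 N and distance between the grasp point and slot_left below 0.075 m) or (value of joint fastener_right above 1.4 rad and value of joint hatch below 0.03 rad and contact force between the fingers and fastener_right above 0.3 N and distance between the grasp point and slot_right below 0.075 m))), for 0.05 s.
3. the other fastener has been turned to its locked position by the fingers in the same way (((value of joint each of fastener_left, fastener_right above 1.4 rad and value of joint hatch below 0.03 rad and contact force between the fingers and fastener_left above 0.3 N and distance between the grasp point and slot_left below 0.075 m) or (value of joint each of fastener_right, fastener_left above 1.4 rad and value of joint hatch below 0.03 rad and contact force between the fingers and fastener_right above 0.3 N and distance between the grasp point and slot_right below 0.075 m))), for 0.05 s.
At the end, for the whole second after the job is handed in: Both fasteners are turned past 1.40 rad (of 1.571), the hatch is down by itself at under 0.03 rad, held by the cams, and beaker, vial and jar stand upright within 15 mm of where they stood (value of joint each of fastener_left, fastener_right above 1.4 rad and value of joint hatch below 0.03 rad and distance of each of small_beaker, tall_vial, lidded_jar from where it was at the start of the episode below 0.015 m and angle between each of small_beaker, tall_vial, lidded_jar's own z axis and vertical below 0.5 rad); the robot touches nothing.
It fails at once if the beaker is pushed more than 15 mm, picked up or knocked over (distance of small_beaker from where it was at the start of the episode above 0.015 m or angle between small_beaker's own z axis and vertical above 0.5 rad).
It fails at once if the sample vial is pushed more than 15 mm, picked up or knocked over (distance of tall_vial from where it was at the start of the episode above 0.015 m or angle between tall_vial's own z axis and vertical above 0.5 rad).
It fails at once if the jar is pushed more than 15 mm, picked up or knocked over (distance of lidded_jar from where it was at the start of the episode above 0.015 m or angle between lidded_jar's own z axis and vertical above 0.5 rad).
It fails at once if the hatch is lifted clearly beyond the angle it stood open at (value of joint hatch above 0.8 rad).
It also fails if it takes over 61 s, if anything falls off the work surface, if the arm or the gripper's body presses on something with over 40 N, if the wrist force passes 120 N, or if a joint passes its speed limit or range.

## Working session

There is one attempt and no reset: what is moved stays moved. The work goes in short steps, Python scripts to look and compute and a tool call to move; the robot and the scene stay as the last step left them, time stands still between calls to the robot, and variables do not carry over. Pictures are saved under pics/ and viewed, on a budget of 10 in all, crops included, one or two more only if the job needs it, and the job is handed in when it is done.

Besides the shell and the picture viewer there is one more tool, called after "Call:" as name(argument=value, ...), one argument or row to a line, values as JSON. carry_out: Moves the arm, as the interface text tells. Its arguments: {"type":"object","properties":{"rows":{"type":"array"},"fingers":{"type":"number"},"grip_force":{"type":"number"}},"required":["rows"]}

```bash
ls; mkdir -p pics; python3 - <<'E'
from rig import robot
import cv2,numpy as np
o=robot.get_obs();print({k:np.round(v,3) for k,v in o.items()})
ims=[]
for n in("side","top"):
    c=robot.camera(n);np.savez(f"c_{n}.npz",**c)
    cv2.imwrite(f"pics/{n}.png",c["color"][:,:,::-1])
    print(n,c["K"],c["D"],np.round(c["camera_from_world"],3), (c["depth"]>0).mean())
E
```

```text
pics
{'time': np.float64(0.0), 'q': array([-1.392,  0.529,  1.434,  0.   ,  1.181, -0.179]), 'joint_velocities': array([ 0.002, -0.001, -0.001,  0.001,  0.   ,  0.   ]), 'joint_torque': array([-2.0000e-03, -4.4005e+01, -1.7659e+01,  6.3000e-02,  5.8000e-02,
       -0.0000e+00]), 'position': array([ 0.218, -0.585,  0.291]), 'tool_rot': array([ 0.984,  0.177,  0.   , -0.001]), 'ft_force': array([0.413, 0.099, 0.523]), 'moment': array([-0.002, -0.068,  0.041]), 'grip_width': np.float64(0.087)}
side [[386.09378118   0.         283.61402322]
 [  0.         386.09378118 207.83131492]
 [  0.           0.           1.        ]] [-0.0002881  0.         0.         0.         0.       ] [[-0.29   0.957  0.006  0.405]
 [ 0.796  0.244 -0.554 -0.249]
 [-0.532 -0.156 -0.832  1.149]
 [ 0.     0.     0.     1.   ]] 0.9958673469387755
top [[472.27637856   0.         275.44584421]
 [  0.         472.27637856 216.98563565]
 [  0.           0.           1.        ]] [-0.03584561  0.          0.          0.          0.        ] [[ 0.02  -1.     0.012 -0.293]
 [-0.995 -0.021 -0.095  0.494]
 [ 0.096 -0.01  -0.995  0.908]
 [ 0.     0.     0.     1.   ]] 0.9959183673469387
```

View pics/top.png

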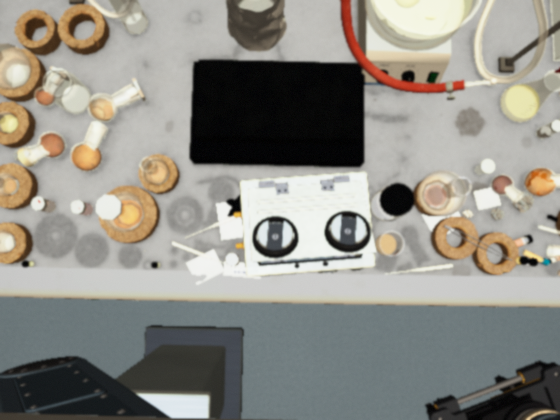

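View pics/side.png

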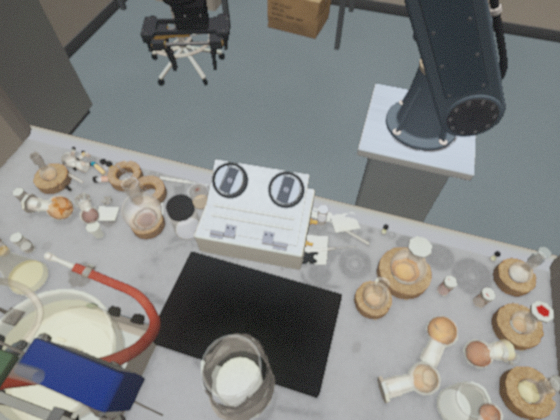

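The top view shows the pump at cols 240-375, rows 172-275. Its fastener heads are near (276,237) and (348,231), the jar is at (397,198) and the beaker at (388,243). Next I'll measure the hatch plane and the collars.

```bash
cat > h.py <<'E'
import numpy as np,cv2
from rig import robot
def cloud(c):
    h,w=c["depth"].shape
    u,v=np.meshgrid(np.arange(w),np.arange(h))
    p=cv2.undistortPoints(np.stack([u,v],-1).reshape(-1,1,2).astype(float),c["K"],c["D"]).reshape(h,w,2)
    d=c["depth"][...,None].astype(float)
    P=np.concatenate([p*d,d],-1)
    T=c["camera_from_world"];return (P-T[:3,3])@T[:3,:3]
E
python3 - <<'E'
from h import *
for n in("top","side"):
    c=np.load(f"c_{n}.npz");W=cloud(c);col=c["color"].astype(int);g=col.sum(2)/3
    m=(W[...,0]>.3)&(W[...,0]<.65)&(W[...,1]<-.15)&(W[...,1]>-.52)
    M=m&(W[...,2]>.1)&(g>170)  # hatch plate candidates
    P=W[M]
    # RANSAC plane
    rng=np.random.default_rng(0);best=0
    for _ in range(400):
        a=P[rng.choice(len(P),3,False)];nn=np.cross(a[1]-a[0],a[2]-a[0]);L=np.linalg.norm(nn)
        if L<1e-5: continue
        nn/=L;s=(abs((P-a[0])@nn)<.002)
        if s.sum()>best and abs(nn[2])<.97:best=s.sum();S=s
    Q=P[S];c0=Q.mean(0);nn=np.linalg.svd(Q-c0,full_matrices=False)[2][2];nn*=np.sign(nn[2])
    print(n,len(P),best,c0.round(4),nn.round(4),"angle",np.arccos(nn[2]),"dir",np.degrees(np.arctan2(nn[1],nn[0])))
    r=cv2.minAreaRect(Q[:,:2].astype(np.float32));print(r, Q.min(0).round(3),Q.max(0).round(3))
    D=(m&(W[...,2]>.1)&(g<70)).astype(np.uint8)
    k,l,s,ce=cv2.connectedComponentsWithStats(D)
    for i in range(1,k):
        if s[i,4]>60:
            q=W[l==i];print("dark",s[i],q.mean(0).round(4),q.min(0).round(3),q.max(0).round(3))
    # objects z map components
    D=(m&(W[...,2]>.04)).astype(np.uint8)
    big=cv2.resize(c["color"][130:300,180:440] if n=="top" else c["color"][140:280,150:360],None,fx=3,fy=3,interpolation=cv2.INTER_CUBIC)
    cv2.imwrite(f"pics/{n}_crop.png",big[:,:,::-1])
E
```

```text
top 5866 3804 [ 0.4889 -0.3372  0.1304] [0.4917 0.0459 0.8696] angle 0.5164994718202816 dir 5.3349057146394445
((0.48413506150245667, -0.34077945351600647), (0.12428011745214462, 0.21019728481769562), 5.32275390625) [ 0.414 -0.451  0.1  ] [ 0.551 -0.231  0.17 ]
dark [206 130 155  10 778] [ 0.6436 -0.2911  0.108 ] [ 0.411 -0.435  0.1  ] [ 0.65  -0.151  0.955]
dark [382 184  25  31 656] [ 0.5299 -0.4988  0.1087] [ 0.411 -0.52   0.1  ] [ 0.558 -0.273  0.955]
dark [339 212  18   7  77] [ 0.4962 -0.4079  0.1405] [ 0.49  -0.42   0.132] [ 0.5   -0.391  0.147]
dark [325 215  45  37 417] [ 0.4499 -0.3979  0.1785] [ 0.411 -0.44   0.147] [ 0.494 -0.273  0.955]
dark [253 217  45  40 489] [ 0.4456 -0.2814  0.1683] [ 0.411 -0.318  0.133] [ 0.489 -0.244  0.955]
dark [  0 409 171  11 913] [ 0.3746 -0.2343  0.8425] [ 0.3   -0.273  0.593] [ 0.411 -0.176  0.955]
side 4622 3164 [ 0.4971 -0.338   0.1274] [0.4879 0.046  0.8717] angle 0.512121438959337 dir 5.382694775940919
((0.4863983392715454, -0.34151971340179443), (0.1270599365234375, 0.20987750589847565), 5.283030986785889) [ 0.414 -0.451  0.1  ] [ 0.558 -0.232  0.17 ]
dark [169 195  24  23 381] [ 0.5373 -0.499   0.1075] [ 0.509 -0.52   0.1  ] [ 0.564 -0.476  0.113]
dark [188 257 135  42 424] [ 0.6468 -0.2891  0.1043] [ 0.642 -0.431  0.1  ] [ 0.65  -0.151  0.108]
```

View pics/top_crop.png

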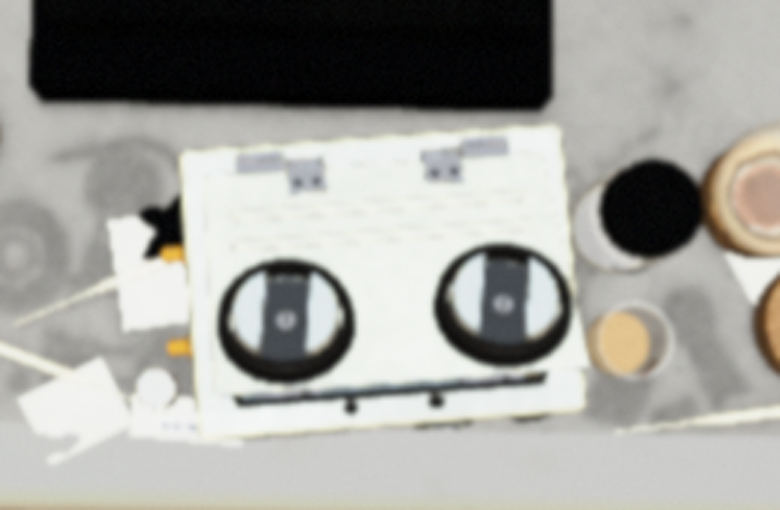

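The crop shows the left slot centre at top px (275,237) and the right one at (348,231). Both slots run roughly front to back. The vial's white cap is near (232,259), and the jar and beaker are on the right. I'll work out the pump frame next.

```bash
cat >> h.py <<'E'
def ray_plane(c,px,p0,n):
    q=cv2.undistortPoints(np.array(px,float).reshape(-1,1,2),c["K"],c["D"]).reshape(-1,2)
    T=c["camera_from_world"];R=T[:3,:3];o=-R.T@T[:3,3]
    d=np.c_[q,np.ones(len(q))]@R
    return o+d*(((p0-o)@n)/(d@n))[:,None]
E
python3 - <<'E'
from h import *
n=np.array([.4898,.0460,.8706]);n/=np.linalg.norm(n);th=np.arccos(n[2]);yaw=np.arctan2(n[1],n[0])
px=np.array([np.cos(yaw),np.sin(yaw),0]);py=np.array([-px[1],px[0],0])
for nm in("top","side"):
    c=np.load(f"c_{nm}.npz");W=cloud(c);g=c["color"].astype(int).mean(2)
    P=W[(W[...,0]>.38)&(W[...,0]<.62)&(W[...,1]<-.2)&(W[...,1]>-.48)&(W[...,2]>.09)&(g>170)]
    p0={"top":np.array([.4889,-.3372,.1304]),"side":np.array([.4971,-.338,.1274])}[nm]
    Q=P[abs((P-p0)@n)<.002]
    d=-px*np.cos(th)+np.array([0,0,np.sin(th)])
    u=(Q-p0)@d;v=(Q-p0)@py
    e=np.percentile(u,99.7);vl,vr=np.percentile(v,[.3,99.7])
    mid=p0+py*(vl+vr)/2
    zt=.088+.004*np.cos(th)
    hA=mid+d*((zt-mid[2])/d[2]) ; hB=mid+d*(e-.155)
    print(nm,th,np.degrees(yaw),"hinge top from height",hA.round(4),"from edge",hB.round(4),"width",vr-vl)
    if nm=="top":
        S=ray_plane(c,[[275.3,237],[347.7,231]],p0+n*.005,n);print(S)
        for s in S: r=s-hA;print("slot u,v",r@d,r@py)
        # slot angles: lands bright inside r<26mm of slot on plane at lands top
        v_,u_=np.mgrid[205:270,245:385];pp=np.c_[u_.ravel(),v_.ravel()]
        X=ray_plane(c,pp,p0+n*.017,n);gg=g[v_.ravel(),u_.ravel()]
        for sgn in(1,-1):
            cc=hA+d*.114+py*.062*sgn+n*.017
            R=X-cc;a=R@d;b=R@py;k=(a**2+b**2<.026**2)&(gg>150)
            A=np.c_[a,b][k];l=A[A[:,1]>0].mean(0);r=A[A[:,1]<0].mean(0)
            print("lands",sgn,k.sum(),l,r,"slot dev cw?",np.arctan2(l[0]-r[0],l[1]-r[1]))
    for w in(.114,):
        h=(hA+hB)/2;h[:2]+= -px[:2]*.004*np.sin(th)
        print("slots closed L/R",(h-px*.114+py*.062)[:2],(h-px*.114-py*.062)[:2],"push pt",(h-px*.115)[:2])
E
```

```text
top 0.5143442861651679 5.365246545131452 hinge top from height [ 0.5577 -0.3337  0.0915] from edge [ 0.5571 -0.3337  0.0918] width 0.20873873439120372
[[ 0.45381473 -0.28183595  0.15295677]
 [ 0.4665976  -0.40520882  0.15228379]]
slot u,v 0.11610854792500683 0.0613103366236486
slot u,v 0.11474060323103984 -0.06271728301428225
lands 1 278 [-0.0013122  0.0165809] [ 0.00260617 -0.0174253 ] slot dev cw? -0.114719302109802
lands -1 270 [-0.00273409  0.01691094] [ 0.00414664 -0.01705904] slot dev cw? -0.19984953786131449
slots closed L/R [ 0.43617526 -0.28279987] [ 0.4477698  -0.40625661] push pt [ 0.44097691 -0.34462175]
side 0.5143442861651679 5.365246545131452 hinge top from height [ 0.5606 -0.3345  0.0915] from edge [ 0.5587 -0.3347  0.0926] width 0.2087051103953737
slots closed L/R [ 0.43838197 -0.28371459] [ 0.44997651 -0.40717132] push pt [ 0.44318362 -0.34553646]
```

Call:
carry_out(
  rows=[
    [[40, -20, 0, 0, 0, -1], [80, -40, 0, 0, 0, -2], [120, -60, 0, 0, 0, -3], [160, -80, 0, 0, 0, -4], [200, -100, 0, 0, 0, -5], [235, -118, 0, 0, 0, -6], [265, -133, 0, 0, 0, -7], [285, -143, 0, 0, 0, -8], [294, -148, 0, 0, 0, -8.4], [294, -148, 0, 0, 0, -8.4], [294, -148, 0, 0, 0, -8.4], [294, -148, 0, 0, 0, -8.4]],
  ],
  fingers=0.15,
)

```text
time: 1.3
position: [0.4416, -0.3449, 0.2921]
tool_rot: [0.722, 0.692, -0.0, -0.0]
ft_force: [-0.1, 0.3, -0.0]
grip_width: 0.014
```

Call:
carry_out(
  rows=[
    [[0, 10, 20, 0, 0, 0], [0, 10, 40, 0, 0, 0], [0, 10, 50, 0, 0, 0], [0, 10, 60, 0, 0, 0], [0, 10, 68, 0, 0, 0], [0, 10, 76, 0, 0, 0], [0, 10, 84, 0, 0, 0], [0, 10, 92, 0, 0, 0], [0, 10, 100, 0, 0, 0], [0, 10, 106, 0, 0, 0], [0, 10, 112, 0, 0, 0], [0, 10, 118, 0, 0, 0], [0, 10, 122, 0, 0, 0], [0, 10, 122, 0, 0, 0], [0, 10, 122, 0, 0, 0]],
  ],
  fingers=0,
)

```text
time: 2.8
position: [0.4519, -0.3447, 0.1702]
tool_rot: [0.721, 0.692, -0.0, -0.0]
ft_force: [-1.4, -0.5, 2.5]
grip_width: 0.0006
```

Call:
carry_out(
  rows=[
    [[0, 0, -30, 0, 0, 0], [0, 0, -70, 0, 0, 0], [0, -30, -110, 0, 0, 0], [0, -60, -120, 0, 0, 0], [-50, -60, -140, 0, 0, 0], [-100, -60, -140, 0, 0, 0], [-150, -60, -140, 0, 0, 0], [-150, -60, -140, 0, 0, 0], [-150, -60, -140, 0, 0, 0]],
  ],
  fingers=0.15,
)

```text
time: 3.7
position: [0.3856, -0.4931, 0.3094]
tool_rot: [0.722, 0.692, 0.0, -0.0]
ft_force: [0.4, 1.2, -0.3]
grip_width: 0.0129
```

```bash
python3 - <<'E'
from h import *
c=robot.camera("top");np.savez("c_top2.npz",**c)
cv2.imwrite("pics/top2.png",cv2.resize(c["color"][130:330,180:440],None,fx=3,fy=3)[:,:,::-1])
W=cloud(c);g=c["color"].astype(int).mean(2)
P=W[(W[...,0]>.40)&(W[...,0]<.55)&(W[...,1]<-.24)&(W[...,1]>-.45)&(W[...,2]>.09)&(W[...,2]<.13)&(g>170)]
p0=np.median(P,0)
for _ in range(5):
    n=np.linalg.svd(P-p0,full_matrices=False)[2][2];n*=np.sign(n[2]);P=P[abs((P-p0)@n)<.003] if _ else P[abs((P-p0)@n)<.006];p0=P.mean(0)
print(len(P),p0,n,"th",np.arccos(n[2]))
print(robot.get_obs()["position"],robot.get_obs()["ft_force"])
E
```

```text
5249 [ 0.49083042 -0.33983632  0.09911523] [0.11153933 0.00891768 0.99372001] th 0.1121300728701587
[ 0.38574686 -0.4915211   0.30936143] [ 0.34417271  0.42442036 -0.09484227]
```

View pics/top2.png

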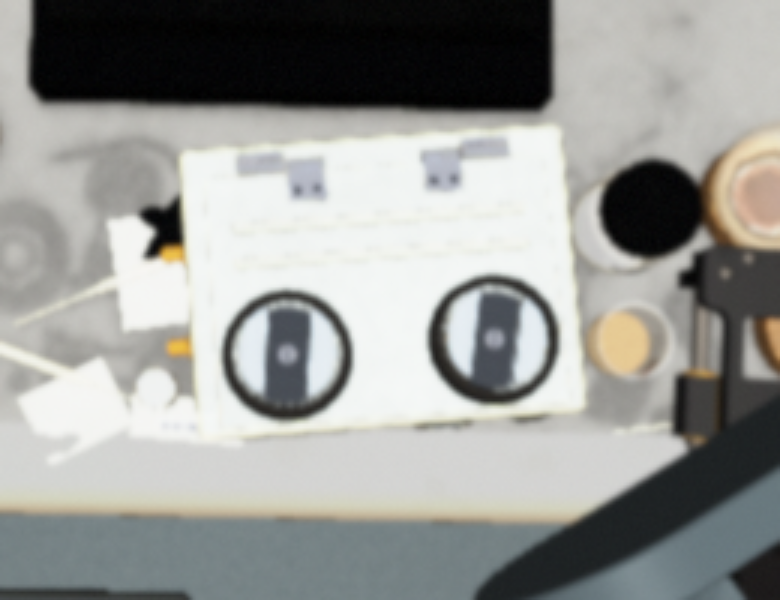

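The hatch now rests on its springs at 0.112. The slot screws are at crop (287,354) and (494,339). Next I'll refine the slot centres and angles.

```bash
python3 - <<'E'
from h import *
c=np.load("c_top2.npz");g=c["color"].astype(int).mean(2)
yaw=np.radians(5.36);th=.112;px=np.array([np.cos(yaw),np.sin(yaw),0]);py=np.array([-px[1],px[0],0])
n=px*np.sin(th)+np.array([0,0,np.cos(th)]);d=-px*np.cos(th)+np.array([0,0,np.sin(th)])
p0=np.array([.49083,-.33984,.09912])
S=ray_plane(c,[[275.3,247.8],[344.3,242.7]],p0+n*.005,n);print(S.round(4),np.linalg.norm(S[0]-S[1]))
v_,u_=np.mgrid[210:275,245:385];X=ray_plane(c,np.c_[u_.ravel(),v_.ravel()],p0+n*.017,n);gg=g[v_.ravel(),u_.ravel()]
for s in S:
    cc=s+n*.012
    for it in range(3):
        R=X-cc;a=R@d;b=R@py;k=(a**2+b**2<.027**2)&(gg>150)
        A=np.c_[a,b][k];l=A[A[:,1]>0].mean(0);r=A[A[:,1]<0].mean(0)
        m=(l+r)/2;cc=cc+d*m[0]+py*m[1]
    q=cc-n*.012
    # where the centre sits with hatch closed
    print("slot floor now",q.round(4),"cw",np.arctan2(r[0]-l[0],l[1]-r[1]))
E
```

```text
[[ 0.4368 -0.2827  0.1096]
 [ 0.4484 -0.4062  0.1096]] 0.1240871194379804
slot floor now [ 0.4369 -0.2828  0.1096] cw 0.129320048507099
slot floor now [ 0.4497 -0.4065  0.1095] cw 0.21032294199086052
```

Call:
carry_out(
  rows=[
    [[40, 28, 0, 0, 0, 0.3], [75, 50, 30, 0, 0, 0.5], [88, 59.5, 60, 0, 0, 0.5], [88, 59.5, 85, 0, 0, 0.5], [88, 59.5, 100, 0, 0, 0.5], [88, 59.5, 108, 0, 0, 0.5], [88, 59.5, 112, 0, 0, 0.5], [88, 59.5, 116, 0, 0, 0.5], [88, 59.5, 119, 0, 0, 0.5], [88, 59.5, 122, 0, 0, 0.5], [88, 59.5, 125, 0, 0, 0.5], [88, 59.5, 127, 0, 0, 0.5], [88, 59.5, 127, 0, 0, 0.5]],
  ],
)

```text
time: 5.05
position: [0.4489, -0.4066, 0.183]
tool_rot: [0.745, 0.667, 0.0, -0.0]
ft_force: [-0.6, 0.6, 0.3]
grip_width: 0.0132
```

```bash
python3 - <<'E'
from h import *
o=robot.get_obs();print({k:np.round(o[k],4) for k in("time","position","ft_force","moment","q")})
c=robot.camera("side");cv2.imwrite("pics/side3.png",cv2.resize(c["color"][120:280,150:360],None,fx=3.5,fy=3.5)[:,:,::-1])
E
```

```text
{'time': np.float64(5.05), 'position': array([ 0.4489, -0.4066,  0.183 ]), 'ft_force': array([-0.5812,  0.603 ,  0.3026]), 'moment': array([-0.0086, -0.1045, -0.0205]), 'q': array([-0.9202,  0.6405,  1.5762,  0.    ,  0.9253, -0.8091])}
```

View pics/side3.png

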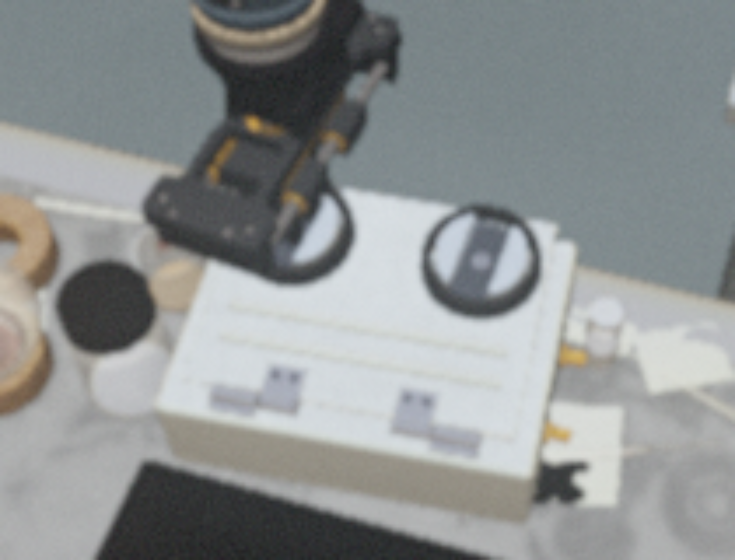

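The fingers are in the right slot, tips near (285,235) in the crop. Now I'll press down.

Call:
carry_out(
  rows=[
    [[0, 0, 3, 0, 0, 0], [0, -0.5, 6, 0, 0, 0], [0, -1, 9, 0, 0, 0], [0, -1.5, 12, 0, 0, 0], [0, -1.7, 14, 0, 0, 0], [0, -1.7, 16, 0, 0, 0], [0, -1.7, 16, 0, 0, 0], [0, -1.7, 16, 0, 0, 0]],
  ],
)

```text
time: 5.9
position: [0.4476, -0.407, 0.1685]
tool_rot: [0.745, 0.667, -0.0, 0.001]
ft_force: [-0.6, 0.4, 6.6]
grip_width: 0.0133
```

Call:
carry_out(
  rows=[
    [[0, 0, 2, 0, 0, 0], [0, 0, 3, 0, 0, 0], [0, 0, 4, 0, 0, 0], [0, 0, 4, 0, 0, 0], [0, 0, 4, 0, 0, 0]],
  ],
)

```text
time: 6.4
position: [0.4476, -0.407, 0.1669]
tool_rot: [0.745, 0.667, -0.0, 0.001]
ft_force: [-4.7, 2.9, 20.6]
grip_width: 0.013
```

Call:
carry_out(
  rows=[
    [[0, 0, -0.7, 0, 0, 0.7], [0, 0, -0.7, 0, 0, 1.4], [0, 0, -0.7, 0, 0, 2.1], [0, 0, -0.7, 0, 0, 2.8], [0, 0, -0.7, 0, 0, 3.5], [0, 0, -0.7, 0, 0, 4.2], [0, 0, -0.7, 0, 0, 4.9], [0, 0, -0.7, 0, 0, 5.6], [0, 0, -0.7, 0, 0, 5.6]],
  ],
)

```text
time: 7.3
position: [0.4481, -0.4065, 0.167]
tool_rot: [0.943, 0.332, 0.001, 0.001]
ft_force: [-1.7, 3.8, 17.3]
grip_width: 0.0135
```

```bash
python3 - <<'E'
from h import *
o=robot.get_obs();print({k:np.round(o[k],4) for k in("time","position","ft_force","moment","q")})
E
```

```text
{'time': np.float64(7.3), 'position': array([ 0.4481, -0.4065,  0.167 ]), 'ft_force': array([-1.6525,  3.8289, 17.3137]), 'moment': array([ 0.7029,  0.3162, -0.0711]), 'q': array([-9.2160e-01,  6.6210e-01,  1.5894e+00,  9.0000e-04,  8.8750e-01,
       -2.7600e-02])}
```

Call:
carry_out(
  rows=[
    [[0, 0, 0, 0, 0, 0.7], [0, 0, 0, 0, 0, 1.4], [0, 0, 0, 0, 0, 2.1], [0, 0, 0, 0, 0, 2.8], [0, 0, 0, 0, 0, 3.5], [0, 0, 0, 0, 0, 4.2], [0, 0, 0, 0, 0, 4.9], [0, 0, 0, 0, 0, 5.4], [0, 0, 0, 0, 0, 5.9], [0, 0, 0, 0, 0, 5.9], [0, 0, 0, 0, 0, 5.9]],
  ],
)

```text
time: 8.4
position: [0.4484, -0.4074, 0.1671]
tool_rot: [0.998, -0.07, 0.001, 0.002]
ft_force: [-0.7, 1.9, 15.4]
grip_width: 0.0134
```

```bash
python3 - <<'E'
from h import *
from scipy.spatial.transform import Rotation as R
o=robot.get_obs();print({k:np.round(o[k],4) for k in("time","position","ft_force","moment","q")})
x=R.from_quat(o["tool_rot"]).as_matrix()[:,0];print("phi",np.degrees(np.arctan2(x[1],x[0])),"turn est max",95.36-np.degrees(np.arctan2(x[1],x[0])))
E
```

```text
{'time': np.float64(8.4), 'position': array([ 0.4484, -0.4074,  0.1671]), 'ft_force': array([-0.7112,  1.9432, 15.3648]), 'moment': array([0.4617, 0.237 , 0.9717]), 'q': array([-9.2140e-01,  6.6240e-01,  1.5883e+00, -1.5000e-03,  8.8580e-01,
        7.9130e-01])}
phi -8.07462180165008 turn est max 103.43462180165008
```

Call:
carry_out(
  rows=[
    [[0, 0, 0, 0, 0, -0.7], [0, 0, -5, 0, 0, -0.7], [0, 0, -12, 0, 0, -0.7], [0, 0, -25, 0, 0, -0.7], [0, 0, -45, 0, 0, -1.5], [-6, -25, -60, 0, 0, -2.5], [-12, -50, -60, 0, 0, -3.5], [-18, -75, -60, 0, 0, -4.5], [-24, -100, -60, 0, 0, -5.5], [-29.5, -121, -60, 0, 0, -6.5], [-29.5, -121, -60, 0, 0, -7.5], [-29.5, -121, -60, 0, 0, -8.5], [-29.5, -121, -60, 0, 0, -9.5], [-29.5, -121, -60, 0, 0, -10.5], [-29.5, -121, -60, 0, 0, -11.5], [-29.5, -121, -60, 0, 0, -12], [-29.5, -121, -60, 0, 0, -12]],
  ],
)

```text
time: 10.1
position: [0.4352, -0.2823, 0.2243]
tool_rot: [0.722, 0.692, -0.0, -0.001]
ft_force: [0.4, -1.1, -0.1]
grip_width: 0.0127
```

```bash
python3 - <<'E'
from h import *
o=robot.get_obs();print({k:np.round(o[k],4) for k in("time","position","tool_rot","ft_force","moment","q")})
c=robot.camera("top");a=c["color"][150:290,230:385]
c=robot.camera("side");b=c["color"][130:270,190:345]
cv2.imwrite("pics/both4.png",cv2.resize(np.hstack([a,b]),None,fx=2.5,fy=2.5,interpolation=cv2.INTER_CUBIC)[:,:,::-1])
W=cloud(c);g=c["color"].astype(int).mean(2)
P=W[(W[...,0]>.46)&(W[...,0]<.53)&(W[...,1]<-.26)&(W[...,1]>-.43)&(W[...,2]>.08)&(W[...,2]<.11)&(g>150)];p0=np.median(P,0)
for i in range(4):
    n=np.linalg.svd(P-p0,full_matrices=False)[2][2];n*=np.sign(n[2]);P=P[abs((P-p0)@n)<.003];p0=P.mean(0)
print(len(P),"theta",np.arcsin(n[0]))
E
```

```text
{'time': np.float64(10.1), 'position': array([ 0.4352, -0.2823,  0.2243]), 'tool_rot': array([ 7.215e-01,  6.924e-01, -4.000e-04, -5.000e-04]), 'ft_force': array([ 0.4428, -1.0558, -0.0865]), 'moment': array([-0.0375, -0.0947, -0.0077]), 'q': array([-7.9070e-01,  4.8400e-01,  1.7651e+00, -9.0000e-04,  8.9360e-01,
       -7.4890e-01])}
1513 theta 0.007853875210718148
```

View pics/both4.png

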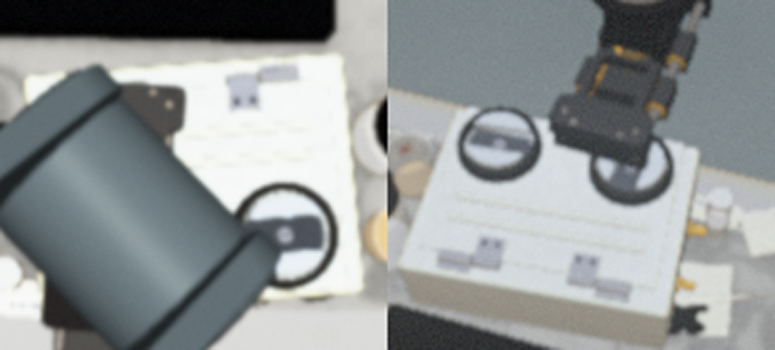

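The right slot now lies along the front edge (crop (285,235)), and the hatch stays down at about 0.01. Now the left slot.

Call:
carry_out(
  rows=[
    [[-0.9, 0.8, 15, 0, 0, 0], [-0.9, 0.8, 28, 0, 0, 0], [-0.9, 0.8, 36, 0, 0, 0], [-0.9, 0.8, 41, 0, 0, 0], [-0.9, 0.8, 45, 0, 0, 0], [-0.9, 0.8, 49, 0, 0, 0], [-0.9, 0.8, 52, 0, 0, 0], [-0.9, 0.8, 54, 0, 0, 0], [-0.9, 0.8, 56, 0, 0, 0], [-0.9, 0.8, 58, 0, 0, 0], [-0.9, 0.8, 58, 0, 0, 0]],
  ],
)

```text
time: 11.3
position: [0.4365, -0.2834, 0.1672]
tool_rot: [0.721, 0.692, -0.0, 0.0]
ft_force: [-3.4, 0.0, 9.0]
grip_width: 0.0132
```

Call:
carry_out(
  rows=[
    [[0, 0, 0.5, 0, 0, 0.7], [0, 0, 0.5, 0, 0, 1.4], [0, 0, 0.5, 0, 0, 2.1], [0, 0, 0.5, 0, 0, 2.8], [0, 0, 0.5, 0, 0, 3.5], [0, 0, 0.5, 0, 0, 4.2], [0, 0, 0.5, 0, 0, 4.9], [0, 0, 0.5, 0, 0, 5.6], [0, 0, 0.5, 0, 0, 6.3], [0, 0, 0.5, 0, 0, 7], [0, 0, 0.5, 0, 0, 7.7], [0, 0, 0.5, 0, 0, 8.4], [0, 0, 0.5, 0, 0, 9.1], [0, 0, 0.5, 0, 0, 9.8], [0, 0, 0.5, 0, 0, 10.5], [0, 0, 0.5, 0, 0, 11.1], [0, 0, 0.5, 0, 0, 11.6], [0, 0, 0.5, 0, 0, 12], [0, 0, 0.5, 0, 0, 12], [0, 0, 0.5, 0, 0, 12]],
  ],
)

```text
time: 13.3
position: [0.4368, -0.2837, 0.1671]
tool_rot: [0.998, -0.07, 0.0, 0.001]
ft_force: [-1.5, 0.6, 11.0]
grip_width: 0.0135
```

```bash
python3 - <<'E'
from h import *
o=robot.get_obs();print({k:np.round(o[k],4) for k in("time","position","tool_rot","ft_force","moment","q")})
E
```

```text
{'time': np.float64(13.3), 'position': array([ 0.4368, -0.2837,  0.1671]), 'tool_rot': array([ 9.975e-01, -7.010e-02,  3.000e-04,  1.300e-03]), 'ft_force': array([-1.5168,  0.6204, 11.0237]), 'moment': array([0.2561, 0.2687, 0.9168]), 'q': array([-0.79  ,  0.5802,  1.8043, -0.0023,  0.755 ,  0.9229])}
```

The left fastener is at its stop (moment 0.92 Nm). Now I'll release it, lift and retreat.

Call:
carry_out(
  rows=[
    [[0, 0, 0, 0, 0, -0.7], [0, 0, -5, 0, 0, -0.7], [0, 0, -12, 0, 0, -0.7], [0, 0, -25, 0, 0, -0.7], [0, 0, -45, 0, 0, -0.7], [0, 0, -80, 0, 0, -0.7], [0, 0, -120, 0, 0, -0.7], [0, 40, -150, 0, 0, -0.7], [0, 80, -170, 0, 0, -0.7], [0, 120, -170, 0, 0, -0.7], [-20, 160, -170, 0, 0, -0.7], [-40, 200, -170, 0, 0, -0.7], [-60, 240, -170, 0, 0, -0.7], [-80, 280, -170, 0, 0, -0.7], [-80, 280, -170, 0, 0, -0.7], [-80, 280, -170, 0, 0, -0.7]],
  ],
)

```text
time: 14.9
position: [0.3157, -0.549, 0.335]
tool_rot: [1.0, -0.025, -0.0, -0.001]
ft_force: [-0.2, -0.1, -0.4]
grip_width: 0.0129
```

```bash
python3 - <<'E'
from h import *
o=robot.get_obs();print({k:np.round(o[k],4) for k in("time","position","ft_force")})
c=robot.camera("top");W=cloud(c);g=c["color"].astype(int).mean(2)
cv2.imwrite("pics/top5.png",cv2.resize(c["color"][130:330,180:440],None,fx=3,fy=3)[:,:,::-1])
P=W[(W[...,0]>.42)&(W[...,0]<.53)&(W[...,1]<-.26)&(W[...,1]>-.43)&(W[...,2]>.08)&(W[...,2]<.11)&(g>150)];p0=np.median(P,0)
for i in range(4):
    n=np.linalg.svd(P-p0,full_matrices=False)[2][2];n*=np.sign(n[2]);P=P[abs((P-p0)@n)<.003];p0=P.mean(0)
print(len(P),"theta",np.arcsin(n[0]))
E
```

```text
{'time': np.float64(14.9), 'position': array([ 0.3157, -0.549 ,  0.335 ]), 'ft_force': array([-0.1862, -0.0819, -0.4459])}
2725 theta 0.026811393846588292
```

View pics/top5.png

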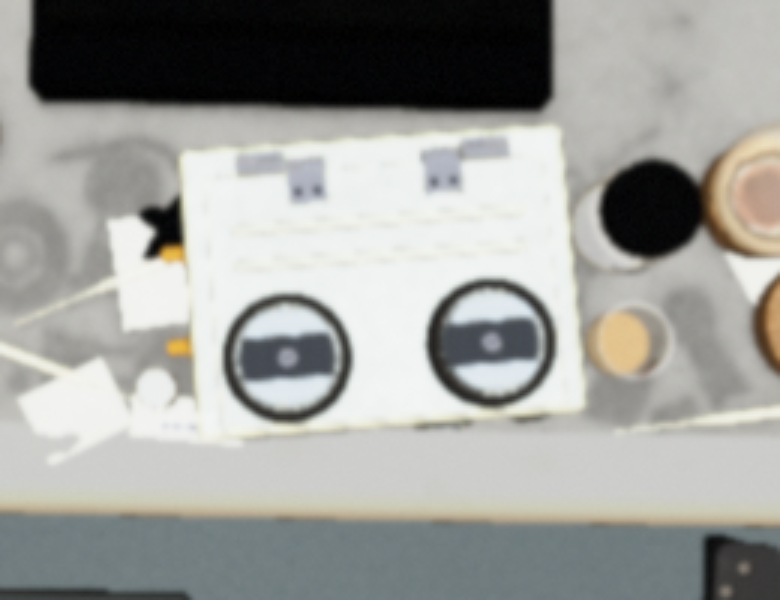

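Both slots at (288,357) and (491,342) look parallel to the front edge, and the beaker, vial and jar haven't moved. Before handing in, I'll check the slot angles.

```bash
python3 - <<'E'
from h import *
c=robot.camera("top");g=c["color"].astype(int).mean(2)
yaw=np.radians(5.36);x=np.array([np.cos(yaw),np.sin(yaw),0]);y=np.array([-x[1],x[0],0]);n=np.array([0,0,1.])
v,u=np.mgrid[210:280,245:385];X=ray_plane(c,np.c_[u.ravel(),v.ravel()],np.array([0,0,.110]),n);gg=g[v.ravel(),u.ravel()]
for s in([.4365,-.2833],[.448,-.407]):
    cc=np.r_[s,.110]
    for i in range(4):
        a=(X-cc)@x;b=(X-cc)@y;k=(a*a+b*b<.027**2)&(gg>150)
        A=np.c_[a,b][k];f=A[A[:,0]<0].mean(0);r=A[A[:,0]>0].mean(0);m=(f+r)/2;cc=cc+x*m[0]+y*m[1]
    # left land at 0 moves to the back when turned clockwise
    print("turn",np.pi/2+np.arctan2(-(r-f)[1],(r-f)[0]),cc)
E
```

```text
turn 1.55404493818993 [ 0.43565858 -0.2832712   0.11      ]
turn 1.5829733236721073 [ 0.44732095 -0.40890038  0.11      ]
```

```bash
python3 -c "
from rig import robot
print(robot.hand_in())"
```

```text
the job is handed in; nothing more can be done
None
```

I pushed the hatch down onto its springs (about 0.112 rad). I then pressed and turned the right fastener, and after it the left, clockwise to its stop. I retreated and handed the job in after about 15 s of robot time; no verdict was given.

- **Fasteners:** in the last top view they measured about 1.55 rad (left) and 1.58 rad (right), against the 1.40 needed. At the stops I read 0.9 to 1.0 Nm.
- **Hatch:** it stays down by itself. The two depth estimates disagree: 0.008 rad from the side camera after the first lock, and 0.027 rad from the top camera at the end. Both are under 0.03, but the second only just, and single-view noise is of that order.
- **Beaker, vial and jar:** by eye, they stand where they were in the last picture. I didn't measure their positions.
- **Arm:** it was clear of everything at hand-in.

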